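# Close the sample box and hold the retaining ring at its groove

### The job

Close the lid of the sample box fully. Then lift the circlip pliers out of their stand with the handles squeezed right in, so that the retaining ring on their tips is spread and comes along, and lower the spread ring over the shaft that stands up through the closed lid until it is level with the shaft's groove. Finish while still holding: keep the handles squeezed so that the ring stays spread and level at the groove, hanging from the pliers around the shaft without bearing hard on it, the lid still shut, and leave the other things on the bench alone.

Things in the scene. Friction and masses are not known exactly. Their poses are not given: they have to be found in the camera images.
- sample_box: Fixed open aluminium box, 130 (x) x 120 (y) x 50 high, holding circuit boards; origin under its centre on the bench, z up. A bare steel shaft, diameter 30, stands upright in its middle (on the origin's z axis): top at z 90, the top 6 mm tapered to diameter 22, a groove (diameter 26) from z 65 to z 72.
- groove (a point): Point on the shaft's axis at the middle of the groove's height, 68.5 above the bench; axes as the box's.
- box_lid (a joint): Lid angle (rad): 0 shut, starts 0.9 to 1.3, at most 1.45. Aluminium plate 130 x 120 x 8, 0.16 kg; hinge line along the box's y at box x +65, z 50.5; swings up about it, free edge at the box's -x side when shut, top then 58.5 above the bench. A slot 38 wide from the free edge to 45 off the hinge passes the shaft, leaving two prongs. No latch.
- lid_left (a point): Point on the outer (top when shut) face of the lid's +y prong, 105 from the hinge along the lid and 40 to the +y side; axes are the lid's: -x from hinge to free edge, z out of the outer face. The hinge is stiff by friction (0.16 N m): the lid stays where left, and about 2 to 4 N here pushes it.
- lid_right (a point): The same point on the lid's -y prong.
- stand: Fixed stand, base 100 x 80 x 10; origin on the bench exactly below the tips of the parked pliers, z up. A post (x -33 to -15, y +-13, 108 high) carries the pliers' rear bolt in a U-groove open at the top; three nibs 42.5 high on a block (x 6 to 44, y +-20) carry the ring. Pliers and ring come out together straight upwards.
- pliers: Loose circlip pliers, about 0.15 kg, parked upright in the stand, tips down. Origin midway between the tip pins at the ring's middle plane; z up to the handles, y from handle to handle, x toward the ring's centre. Black handles 12 wide along x, z 83 to 139. Pivot at z 60, its bolt sticks out to x -42 (nut 14 square). Pins reach 7 below the origin.
- pliers_grip (a point): Grip point between the handles, 112 above the pliers' origin, axes as the pliers' (fingers close along y). Here the handles measure about 53 over their outsides when free and 35 fully squeezed, when they stand parallel against a firm stop. About 10 N squeezes them fully; 20 to 40 N is a good grip; a weak spring opens them.
- pliers_left (a joint): Angle of each plier leg (rad; both move alike): 0 handles free, 0.17 fully squeezed. Squeezing swings the tip pins apart, each from y 9.5 to about 19.5 mm.
- ring: Loose steel retaining ring, 30 g, 5 thick, 50 long; pliers' pins stand in the eyes (7.4 square) of its lugs with 1 mm of play. Origin mid-thickness where the shaft's axis belongs when spread, 21 (free) or 17 (spread, and 3 higher) along the pliers' +x; x from gap to back, z up. Bore 28 free; fully spread about 2.5 clear all round the shaft. Only the pins' outward push carries it: let go, it drops.
- ring_left (a joint): Angle by which each half of the ring is sprung open (rad; both move alike): 0 free, about 0.2 to 0.23 with the pliers fully squeezed; above 0.16 it clears the shaft.
- mouse: Bystander: black computer mouse, 100 x 60 x 34 high.
- screwdriver: Bystander: screwdriver lying on the bench.
- grease_jar: Bystander: small white jar, diameter 52, 55 high.
- spare_module: Bystander: aluminium electronics module, 70 x 40 x 18.

How it is judged:
By the outcome, as a careful person would: the job done as asked, in the order asked, and still so for the second after the job is handed in, while the arm keeps its last pose, push and grip.
It also fails if it takes over 64 s, if anything falls off the work surface, if the arm or the gripper's body presses on something with over 40 N, if the wrist force passes 120 N, or if a joint passes its speed limit or range.

### The arm

A 6-joint arm with a two-finger parallel gripper is mounted at the origin on the work surface. World frame = base frame: x ahead of the robot, y to its left, z up, the work surface at z = 0. Lengths are in m, angles in rad, forces in N, time in s.
With the tool pointing down it reaches from about 0.35 to 1 m from the base axis. Payload 7.1 kg.
Tool frame: the origin (TCP) lies midway between the tips of the shut fingers; the grasp point (between the pads) lies 19 mm behind it; z points along the fingers, y is the line along which they close (so a half turn about z gives the same grasp; the last joint's range is limited). The gripper opens to 85 mm and grips with 20 to 120 N. Pads are 22 mm wide; open, the fingers measure 114 mm over their backs; the gripper's body (76 mm by 85 mm) begins 54 mm behind the grasp point. The pads swing forward as they close: fully open they stand 13 mm farther back than shut.
Start: joints at [1.274, 0.423, 1.63, -0, 1.089, -0.019], TCP at [0.171, 0.601, 0.231] pointing down, gripper open.
Joint ranges: [-3, 3], [-0.9, 2.11], [0.09, 2.58], [-1.31, 4.45], [0.11, 2.69], [-2.54, 2.54]. Speed limits (rad/s): [2.39, 2.39, 3.01, 3.14, 3.14, 3.14].

### API

Orientations are given as a unit quaternion [w, x, y, z].
In Python, from plant import manip, sensors, ticket, grab_frame, camera_info gives the robot as it stands (manip), with the cameras as plain functions, the readings (sensors) and the job (ticket).
- The arm moves only by the shell command python3 shift.py 'ROWS' [OPENING] [FORCE]. ROWS is rows parted by semicolons, their numbers by spaces, 1 to 20 of them, each of 6 numbers: dx, dy, dz in m, then a rotation vector rx, ry, rz in rad; each row shifts and turns the commanded pose from where the row before left it, along the tool's axes as they then stand; what a row does not reach is not made up. A row lasts 1/12 s, in which the tool goes at most 0.0417 m and 0.125 rad, less where a joint would pass 70% of its speed; a pose out of reach is approached as far as the arm can. OPENING is the opening from 0.0 (shut) to 1.0 (fully open), set as the command begins (- or left out keeps the last). The fingers move at their own pace and stop on an object; FORCE is the grip in N (left out, the last holds). Time passes only in rows, so rows that do not move let the fingers close. It prints the time, the measured TCP pose, the force, the opening and the grip force at its end.
- sensors.get_obs(): the state, without advancing time (a new reading comes with each control period).
- grab_frame(name): name is "side" or "top"; returns the picture (420x560x3 uint8, red, green, blue); there is no depth.
- camera_info(name): a dict with "intrinsics" (3x3 intrinsics, pixels), "R" (3x3) and "t" (3): a world point X has camera coordinates R X + t. Camera axes: x right, y down, z forward; pixel columns grow to the right and rows downward; lengths in m; the calibration is good to about 2 mm. A picture is of the moment at which its call begins. camera_info takes no time and is no camera call.
- ticket.hand_in(): hands the job in; it is judged then, once.
The state is a dict: "t": time; "q": joint angles; "qvel": joint speeds; "effort": joint torques, N m; "eef_pos": TCP position; "eef_rot": TCP orientation; "force": force on the tool from outside, world axes, zero at the start; "torque": the same for the moment, N m; "width": opening from 0.0 (shut) to 1.0 (fully open); "gripper_force": force on a finger pad.
Only numpy, scipy, OpenCV 4.12 (cv2) and the standard library are available. Lean on these libraries where they do the work, as an engineer would, in place of code of your own. Each camera call takes 0.05 s, during which the arm holds its last target. There are 200 camera calls.

## Working session

There is one attempt and no reset: what is moved stays moved. The work goes in short steps, Python scripts to look and compute and a shell command to move; the robot and the scene stay as the last step left them, time stands still between calls to the robot, and variables do not carry over. Pictures are saved under pics/ and viewed, at most 10 in all, crops included, and the job is handed in when it is done.

```bash
ls; mkdir -p pics; python3 - <<'E'
from plant import manip, sensors, ticket, grab_frame, camera_info
import cv2
o=sensors.get_obs(); print(o)
for n in("side","top"):
    f=grab_frame(n); cv2.imwrite(f"pics/{n}0.png",f[:,:,::-1]); c=camera_info(n); print(n,c, -c["R"].T@c["t"])
E
```

```text
pics
plant.py
shift.py
{'t': 0.0, 'q': array([ 1.27401944e+00,  4.23819021e-01,  1.63071234e+00,  2.29078825e-05,
        1.08856785e+00, -1.89674745e-02]), 'qvel': array([-0.00037166,  0.0015777 ,  0.00059777, -0.00012471, -0.00202607,
        0.00195187]), 'effort': array([-2.04264743e-04, -5.57389855e+01, -2.81749606e+01,  4.01535385e-05,
        7.28885934e-03,  1.86053285e-05]), 'eef_pos': array([0.17119562, 0.60052671, 0.23055052]), 'eef_rot': array([-1.28446071e-04,  1.38463683e-01,  9.90367225e-01, -7.42316651e-04]), 'force': array([-0.47885382, -0.41520118,  1.20085131]), 'torque': array([0.00954892, 0.01166468, 0.02259439]), 'gripper_force': 0.0, 'width': 0.9999846375413708}
side {'intrinsics': array([[485.79621659,   0.        , 281.73998027],
       [  0.        , 485.79621659, 206.53048139],
       [  0.        ,   0.        ,   1.        ]]), 'R': array([[-0.99027895, -0.13876514, -0.00958289],
       [-0.09965712,  0.75587643, -0.64708522],
       [ 0.09703635, -0.63983987, -0.76235746]]), 't': array([0.55983077, 0.13876298, 1.19217859])} [0.45253268 0.73560072 1.00402251]
top {'intrinsics': array([[464.31649106,   0.        , 277.71202669],
       [  0.        , 464.31649106, 212.10824069],
       [  0.        ,   0.        ,   1.        ]]), 'R': array([[ 0.01638199, -0.99965778,  0.02039483],
       [-0.99360646, -0.01855485, -0.11136391],
       [ 0.11170422, -0.01844008, -0.9935704 ]]), 't': array([-0.02548951,  0.59366466,  1.11425849])} [0.46581923 0.00608158 1.17372692]
```

View pics/side0.png

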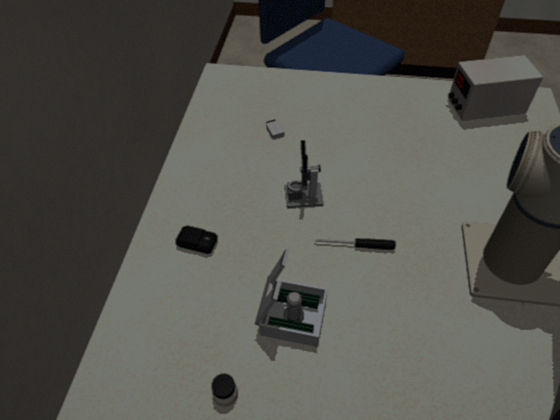

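View pics/top0.png

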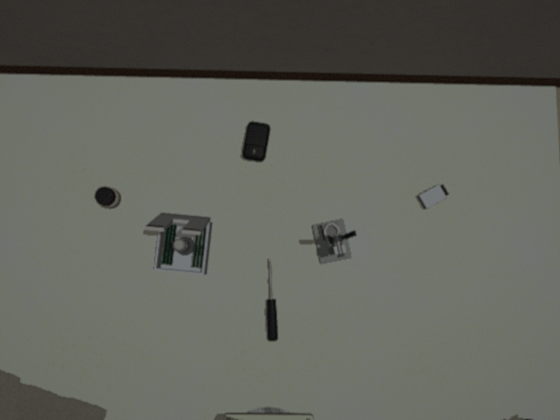

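The top view shows the box at about (183,245), hinge on the far side, the stand at about (332,241), and the screwdriver between them. In the side view the box is at (293,312) and the stand at (304,190). I'll put enlarged crops in one picture.

```bash
python3 - <<'E'
import cv2,numpy as np
s=cv2.imread("pics/side0.png");t=cv2.imread("pics/top0.png")
def c(im,x,y,w,h):
    r=cv2.resize(im[y:y+h,x:x+w],(400,300),interpolation=cv2.INTER_CUBIC)
    return np.clip(r.astype(float)*1.6,0,255).astype(np.uint8)
# scale 5 (80x60) except as noted
cv2.imwrite("pics/z0.png",np.vstack([np.hstack([c(t,143,205,80,60),c(t,292,210,80,60)]),np.hstack([c(s,235,245,133.33.__int__(),100),c(s,240,135,133,100)])]))
E
```

```text
(no output)
```

View pics/z0.png

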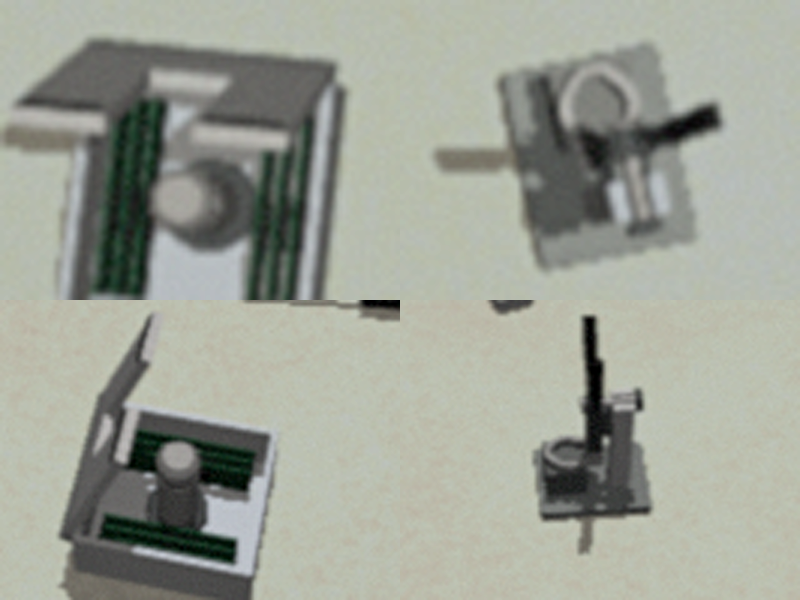

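Crops: box rim corners, shaft top, lid prong ends, stand base corners, ring ellipse and handle ends are all readable. I'll fit poses from these points and overlay wireframes to check them.

```bash
cat >h.py <<'E'
from plant import manip, sensors, ticket, grab_frame, camera_info
import cv2,numpy as np
from scipy.optimize import least_squares
from scipy.spatial.transform import Rotation as Ro
C={n:camera_info(n) for n in("side","top")}
def proj(n,P):
    c=C[n]; q=(np.atleast_2d(P)@c["R"].T+c["t"])@c["intrinsics"].T
    return q[:,:2]/q[:,2:]
def W(p,P):  # p=x,y,yaw ; P local m
    P=np.atleast_2d(P).astype(float); c,s=np.cos(p[2]),np.sin(p[2])
    return np.c_[p[0]+c*P[:,0]-s*P[:,1],p[1]+s*P[:,0]+c*P[:,1],P[:,2]]
def crop(im,x,y,k,w=400,h=600,g=1.6):
    M=np.float32([[k,0,-x*k],[0,k,-y*k]]); r=cv2.warpAffine(im,M,(w,h),flags=cv2.INTER_CUBIC)
    return np.clip(r.astype(float)*g,0,255).astype(np.uint8)
def poly(im,n,P,x,y,k,closed=True,col=(0,0,255)):
    q=((proj(n,P)-[x,y])*k).round().astype(np.int32)
    cv2.polylines(im,[q],closed,col,1,cv2.LINE_AA)
def circ(r,z,x=0): 
    a=np.linspace(0,2*np.pi,40,endpoint=False); return np.c_[x+r*np.cos(a),r*np.sin(a),0*a+z]
def lidp(th,d,y,o):  # d from hinge, outward o (outer face 8)
    return [.065-d*np.cos(th)+o*np.sin(th), y, .0505+d*np.sin(th)+o*np.cos(th)]
E
cat >fit.py <<'E'
from h import *
box=[("side",(326.4,289),(-.065,-.06,.05)),("side",(318.8,337.3),(-.065,.06,.05)),("side",(260,326.7),(.065,.06,.05)),
("top",(212,222),(.065,-.06,.05)),("side",(294.8,297.3),(0,0,.09)),("top",(180,244),(0,0,.09))]
f=lambda p:np.concatenate([proj(n,W(p,P))[0]-u for n,u,P in box])
rb=least_squares(f,[.45,.2,-.05],loss="soft_l1"); print("box",rb.x,f(rb.x).round(1))
st=[("top",(331.6,229.4),(.021,0,.045)),("side",(295.5,186),(.021,0,.045)),("side",(302.5,141),(0,-.027,.184)),("top",(355.6,232),(0,-.027,.184))]
bc=[((.05,.04),(312,225)),((.05,-.04),(343,218.4)),((-.05,-.04),(350.4,258)),((-.05,.04),(321,263.6))]
def g(p):
    e=[proj(n,W(p,P))[0]-u for n,u,P in st]+[proj("top",W(p,(a+p[3],b,.01)))[0]-u for (a,b),u in bc]
    return np.concatenate(e)
rs=least_squares(g,[.45,-.12,.2,0],loss="soft_l1"); print("stand",rs.x,g(rs.x).round(1))
b,s=rb.x,rs.x
s_=cv2.imread("pics/side0.png");t_=cv2.imread("pics/top0.png")
th=1.1
out=[]
for n,im,vs in(("top",t_,((138,200,5),(297,205,6))),("side",s_,((245,240,4),(265,125,5)))):
    v=[]
    for i,(x,y,k) in enumerate(vs):
        r=crop(im,x,y,k,400,300 if n=="x" else 400)
        if i==0:
            poly(r,n,W(b,[(a*.065,c*.06,.05) for a,c in((1,1),(1,-1),(-1,-1),(-1,1))]),x,y,k)
            poly(r,n,W(b,circ(.011,.09)),x,y,k); poly(r,n,W(b,circ(.015,.084)),x,y,k)
            poly(r,n,W(b,[lidp(th,d,c,.008) for d,c in((0,.06),(.13,.06),(.13,.019),(.045,.019),(.045,-.019),(.13,-.019),(.13,-.06),(0,-.06))]),x,y,k,col=(255,0,0))
        else:
            poly(r,n,W(s,[(a*.05+s[3],c*.04,.01) for a,c in((1,1),(1,-1),(-1,-1),(-1,1))]),x,y,k)
            poly(r,n,W(s,[(a,c*.013,.108) for a,c in((-.033,1),(-.033,-1),(-.015,-1),(-.015,1))]),x,y,k,col=(255,0,0))
            poly(r,n,W(s,circ(.014,.0475,.021)),x,y,k)
            for c in(1,-1): poly(r,n,W(s,[(0,c*.018,.128),(0,c*.027,.184)]),x,y,k,False,(0,255,0))
        v.append(r[:300])
    out.append(np.hstack(v))
cv2.imwrite("pics/ov0.png",np.vstack(out))
E
python3 fit.py
```

```text
box [ 0.50669232  0.21514799 -0.08146366] [ 1.7 -0.6  0.2 -0.2 -1.1 -1.8 -2.5 -0.7 -0.2 -0.3 -1.6  0.9]
stand [ 0.53059056 -0.15130667  0.2150687  -0.0048595 ] [-0.1  0.6 -1.1 -0.4 -0.2 -1.5 -1.   0.4  0.1 -0.2  0.   0.2  1.1 -0.4
 -0.7  0.3]
```

View pics/ov0.png

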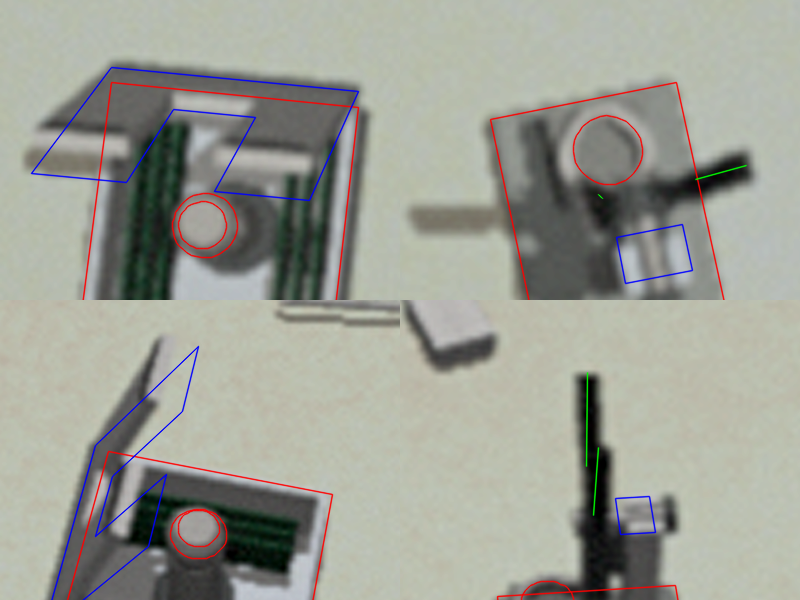

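The overlay shows the shaft, rim, post and handles agreeing within about 1 px. The box is at (0.507, 0.215) with yaw -0.081, and the stand at (0.531, -0.151) with yaw 0.215. The lid leans more than my drawn 1.1, nearer 1.25. Next I work out the moves for closing the lid with shut fingers.

```bash
cat >to.py <<'E'
# python3 to.py x y z yaw  (tool y axis = world angle 90deg+yaw, pointing down): shift in tool axes
from h import *; import sys
BOX=[.5067,.2151,-.0815]; ST=[.5306,-.1513,.215]
def rel(p,yaw):
    o=sensors.get_obs(); w=o["eef_rot"]; R=Ro.from_quat(w[[1,2,3,0]])
    G=Ro.from_matrix(np.array([[-np.cos(yaw),-np.sin(yaw),0],[-np.sin(yaw),np.cos(yaw),0],[0,0,-1]]).T)
    G=Ro.from_matrix(np.c_[[-np.cos(yaw),-np.sin(yaw),0],[-np.sin(yaw),np.cos(yaw),0],[0,0,-1]])
    d=np.array(p)-o["eef_pos"]
    print("t",round(o["t"],2),"rot",(R.inv()*G).as_rotvec().round(3),"trans before rot",R.inv().apply(d).round(4),"after rot",G.inv().apply(d).round(4),"F",o["force"].round(1))
if __name__=="__main__": 
    a=[float(v) for v in sys.argv[1:5]]; rel(a[:3],a[3])
E
python3 - <<'E'
from to import *
rel(W(BOX,(.12,.04,.231))[0],BOX[2])
for th in(1.3,1.2,1.0,.8,.6,.4,.2,.1,0): P=lidp(th,.105,.04,.008); print(th,round(P[0]+.011,4),round(P[2],4))
E
```

```text
t 0.1 rot [-0.001 -0.    -0.196] trans before rot [-5.382e-01 -2.161e-01 -1.000e-04] after rot [-4.858e-01 -3.169e-01 -4.000e-04] F [-0.8  0.7 -0.6]
1.3 0.0556 0.1538
1.2 0.0454 0.1513
1.0 0.026 0.1432
0.8 0.0086 0.1314
0.6 -0.0061 0.1164
0.4 -0.0176 0.0988
0.2 -0.0253 0.0792
0.1 -0.0277 0.0689
0 -0.029 0.0585
```

```bash
python3 shift.py '0 0 0 0 0 -0.098;0 0 0 0 0 -0.098;-0.0347 -0.0226 0 0 0 0;-0.0347 -0.0226 0 0 0 0;-0.0347 -0.0226 0 0 0 0;-0.0347 -0.0226 0 0 0 0;-0.0347 -0.0226 0 0 0 0;-0.0347 -0.0226 0 0 0 0;-0.0347 -0.0226 0 0 0 0;-0.0347 -0.0226 0 0 0 0;-0.0347 -0.0226 0 0 0 0;-0.0347 -0.0226 0 0 0 0;-0.0347 -0.0226 0 0 0 0;-0.0347 -0.0226 0 0 0 0;-0.0347 -0.0226 0 0 0 0;-0.0347 -0.0226 0 0 0 0' 0 20
python3 - <<'E'
from to import *
rel(W(BOX,(.12,.04,.154))[0],BOX[2])
E
```

```text
t: 1.43
eef_pos: [0.6308, 0.2443, 0.2309]
eef_rot: [-0.0, 0.041, 0.999, -0.0]
force: [1.0, 0.7, 0.3]
width: 0.001
gripper_force: 0.0
t 1.43 rot [-0.    -0.001 -0.   ] trans before rot [0.0013 0.0008 0.0769] after rot [0.0013 0.0008 0.0769] F [1.  0.7 0.3]
```

```bash
python3 shift.py '0 0 0.026 0 0 0;0 0 0.026 0 0 0;0.001 0.001 0.025 0 0 0;0.022 0 0 0 0 0;0.022 0 0 0 0 0;0.01 0 0 0 0 0;0.01 0 0 0 0 0;0.01 0 0.0025 0 0 0;0.01 0 0.004 0 0 0;0.01 0 0.004 0 0 0'; python3 shift.py '0.009 0 0.006 0 0 0;0.009 0 0.006 0 0 0;0.0075 0 0.0075 0 0 0;0.0075 0 0.0075 0 0 0;0.006 0 0.009 0 0 0;0.006 0 0.009 0 0 0;0.004 0 0.01 0 0 0;0.004 0 0.01 0 0 0'
python3 - <<'E'
from to import *
rel(W(BOX,(-.03,.04,.0595))[0],BOX[2])
E
```

```text
t: 2.27
eef_pos: [0.5354, 0.2551, 0.1443]
eef_rot: [0.001, 0.041, 0.999, 0.0]
force: [2.1, 0.8, -0.3]
width: 0.002
gripper_force: 0.8
t: 2.93
eef_pos: [0.4817, 0.2591, 0.0777]
eef_rot: [-0.0, 0.041, 0.999, -0.0]
force: [0.9, -0.7, 0.5]
width: 0.002
gripper_force: 0.6
t 2.93 rot [-0. -0. -0.] trans before rot [ 0.0015 -0.0018  0.0182] after rot [ 0.0015 -0.0018  0.0182] F [ 0.9 -0.7  0.5]
```

```bash
python3 shift.py '0.001 0 0.006 0 0 0;0 0 0.006 0 0 0;0 0 0.004 0 0 0'; python3 shift.py '0 0 0.0015 0 0 0;0 0 0.0015 0 0 0;0 0 0 0 0 0' ; python3 - <<'E'
from h import *
t=grab_frame("top")[:,:,::-1];s=grab_frame("side")[:,:,::-1]
cv2.imwrite("pics/lid1.png",np.hstack([crop(t,138,200,4,400,400),crop(s,245,235,4,400,400)]))
E
```

```text
t: 3.18
eef_pos: [0.4809, 0.2589, 0.0618]
eef_rot: [-0.001, 0.041, 0.999, -0.0]
force: [-0.4, 0.1, 0.9]
width: -0.002
gripper_force: 0.4
t: 3.43
eef_pos: [0.4815, 0.2592, 0.0597]
eef_rot: [0.0, 0.041, 0.999, 0.0]
force: [0.1, -0.2, 0.5]
width: -0.002
gripper_force: 0.0
```

View pics/lid1.png

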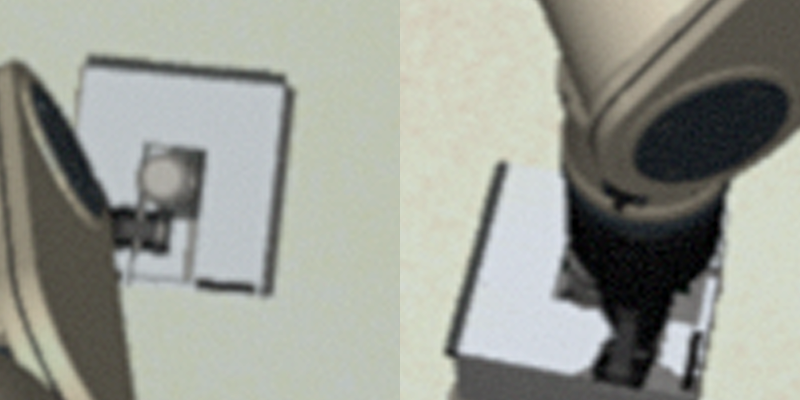

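The lid looks down, with the shaft at about (165,177) in the left crop. I'll press until the force shows it on its stop.

```bash
for i in 1 ; do python3 shift.py '0 0 0.001 0 0 0;0 0 0.001 0 0 0;0 0 0 0 0 0'; done
```

```text
t: 3.78
eef_pos: [0.4817, 0.2593, 0.0585]
eef_rot: [0.0, 0.041, 0.999, 0.0]
force: [-0.6, -0.8, 4.0]
width: 0.0
gripper_force: 2.5
```

```bash
python3 shift.py '0 0 0.001 0 0 0;0 0 0.001 0 0 0;0 0 0 0 0 0'
```

```text
t: 4.03
eef_pos: [0.4818, 0.2594, 0.0582]
eef_rot: [0.001, 0.041, 0.999, 0.0]
force: [-6.2, -3.7, 24.0]
width: -0.001
gripper_force: 12.4
```

The lid bottomed at z 0.058 with 24 N, so it is shut. Now retreat and go above the pliers.

```bash
python3 shift.py '0 0 -0.02 0 0 0;0 0 -0.04 0 0 0;0 0 -0.04 0 0 0;0 0 -0.04 0 0 0;0 0 -0.04 0 0 0;0 0 -0.04 0 0 0' 1; python3 - <<'E'
from to import *
rel([ST[0],ST[1],.265],ST[2])
E
```

```text
t: 4.53
eef_pos: [0.4809, 0.259, 0.278]
eef_rot: [0.0, 0.041, 0.999, 0.0]
force: [1.1, -0.6, -0.7]
width: 0.848
gripper_force: 0.0
t 4.53 rot [ 0.     0.    -0.297] trans before rot [-0.0831 -0.4048  0.0129] after rot [ 0.0389 -0.4114  0.013 ] F [ 1.1 -0.6 -0.7]
```

```bash
python3 shift.py '0 0 0 0 0 -0.099;0 0 0 0 0 -0.099;0 0 0 0 0 -0.099;0.0035 -0.0374 0 0 0 0;0.0035 -0.0374 0 0 0 0;0.0035 -0.0374 0 0 0 0;0.0035 -0.0374 0 0 0 0;0.0035 -0.0374 0 0 0 0;0.0035 -0.0374 0 0 0 0;0.0035 -0.0374 0 0 0 0;0.0035 -0.0374 0 0 0 0;0.0035 -0.0374 0 0 0 0;0.0035 -0.0374 0 0 0 0;0.0035 -0.0374 0 0 0 0;0 0 0 0 0 0' 1; python3 - <<'E'
from to import *
rel([ST[0],ST[1],.215],ST[2])
t=grab_frame("top")[:,:,::-1];s=grab_frame("side")[:,:,::-1]
cv2.imwrite("pics/top2.png",t);cv2.imwrite("pics/side2.png",s)
a=crop(t,138,205,5,400,300);c=crop(s,245,250,4,400,300)
b=BOX
for r,n,x,y,k in((a,"top",138,205,5),(c,"side",245,250,4)):
    poly(r,n,W(b,[(p*.065,q*.06,.0585) for p,q in((1,1),(1,-1),(-1,-1),(-1,1))]),x,y,k)
    poly(r,n,W(b,circ(.011,.09)),x,y,k);poly(r,n,W(b,circ(.015,.084)),x,y,k)
cv2.imwrite("pics/v2.png",np.vstack([np.hstack([a,c]),np.hstack([crop(t,292,205,5,400,300),crop(s,240,110,4,400,300)])]))
E
```

```text
t: 5.78
eef_pos: [0.5322, -0.1566, 0.2761]
eef_rot: [0.001, -0.105, 0.994, -0.001]
force: [-0.1, -0.1, 0.3]
width: 1.001
gripper_force: 0.0
t 5.78 rot [-0.003  0.001 -0.004] trans before rot [0.0005 0.0057 0.0611] after rot [0.0004 0.0055 0.0611] F [-0.1 -0.1  0.3]
```

View pics/v2.png

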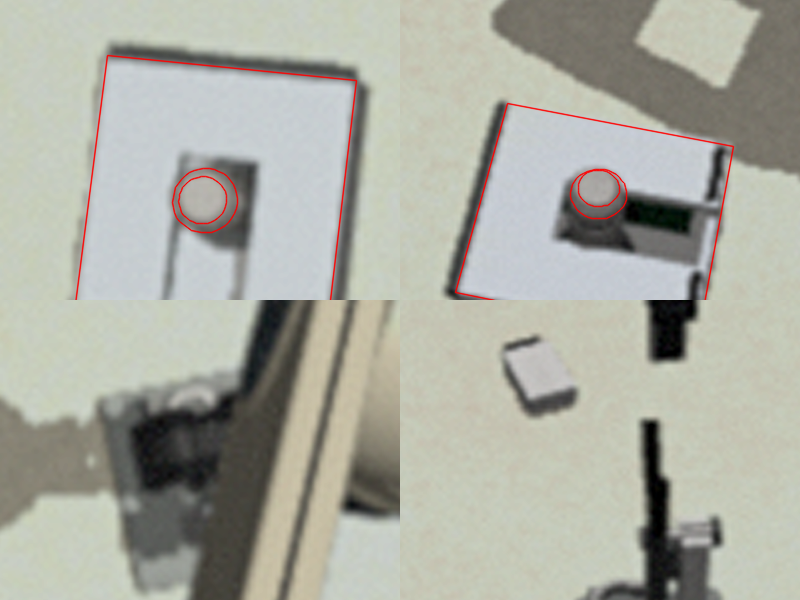

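The lid is fully shut and matches the overlay in both views. The gripper is above the handles, so I descend and squeeze.

```bash
python3 shift.py '0.0005 0.0055 0 0 0 -0.004;0 0 0.03 0 0 0;0 0 0.03 0 0 0;0 0 0.03 0 0 0;0 0 0.02 0 0 0;0 0 0.02 0 0 0;0 0 0.012 0 0 0;0 0 0 0 0 0' 1 30; python3 to.py 0.5306 -0.1513 0.134 0.215
```

```text
t: 6.55
eef_pos: [0.5281, -0.1437, 0.1316]
eef_rot: [-0.002, -0.11, 0.994, 0.001]
force: [0.0, -0.9, 0.9]
width: 1.002
gripper_force: 0.0
t 6.55 rot [ 0.002 -0.004  0.006] trans before rot [-0.0007 -0.008  -0.0024] after rot [-0.0008 -0.008  -0.0024] F [ 0.  -0.9  0.9]
```

```bash
python3 shift.py '0 0 0 0 0 0;0 0 0 0 0 0;0 0 0 0 0 0'; python3 to.py 0.5306 -0.1513 0.134 0.215
```

```text
t: 6.8
eef_pos: [0.5308, -0.1457, 0.1353]
eef_rot: [0.001, -0.11, 0.994, -0.0]
force: [0.7, -0.3, 0.5]
width: 0.998
gripper_force: 0.0
t 6.8 rot [-0.001  0.002  0.005] trans before rot [ 0.0015 -0.0055  0.0013] after rot [ 0.0014 -0.0055  0.0013] F [ 0.7 -0.3  0.5]
```

```bash
python3 shift.py '0.001 -0.0055 0.001 0 0 0.004;0 0 0 0 0 0;0 0 0 0 0 0;0 0 0 0 0 0'; python3 to.py 0.5306 -0.1513 0.134 0.215; python3 - <<'E'
from h import *
P=[]
for i in range(4):
    s=grab_frame("side");P.append(sensors.get_obs()["eef_pos"])
print(np.mean(P,0).round(4),np.std(P,0).round(4))
s=s[:,:,::-1];t=grab_frame("top")[:,:,::-1]
cv2.imwrite("pics/v3.png",np.hstack([crop(t,302,205,6,400,400),crop(s,265,115,5,400,400)]))
E
```

```text
t: 7.13
eef_pos: [0.5301, -0.1516, 0.1331]
eef_rot: [0.0, -0.107, 0.994, -0.0]
force: [0.3, 0.5, 0.5]
width: 1.002
gripper_force: 0.0
t 7.13 rot [-0.  0. -0.] trans before rot [-0.0005  0.0002 -0.0009] after rot [-0.0005  0.0002 -0.0009] F [0.3 0.5 0.5]
[ 0.5301 -0.1514  0.1329] [0.     0.0001 0.0001]
```

View pics/v3.png

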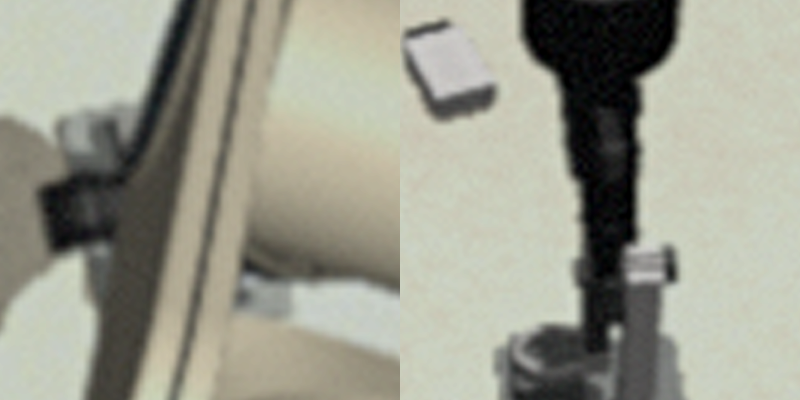

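The fingers stand around the handles, clear of the post (640,260 in the right crop). I squeeze now.

```bash
R='0 0 0 0 0 0;0 0 0 0 0 0;0 0 0 0 0 0;0 0 0 0 0 0;0 0 0 0 0 0;0 0 0 0 0 0'; python3 shift.py '0 0 0 0 0 0;0 0 0 0 0 0;0 0 0 0 0 0;0 0 0 0 0 0;0 0 0 0 0 0;0 0 0 0 0 0;0 0 0 0 0 0;0 0 0 0 0 0;0 0 0 0 0 0;0 0 0 0 0 0' 0 35
```

```text
t: 8.22
eef_pos: [0.5322, -0.1515, 0.1347]
eef_rot: [0.002, -0.107, 0.994, -0.001]
force: [1.3, 1.6, 10.8]
width: 0.399
gripper_force: 33.7
```

```bash
python3 shift.py '0 0 0 0 0 0;0 0 0 0 0 0;0 0 0 0 0 0;0 0 0 0 0 0;0 0 0 0 0 0;0 0 0 0 0 0'; python3 to.py 0.5306 -0.1513 0.134 0.215
```

```text
t: 8.72
eef_pos: [0.5322, -0.1515, 0.1346]
eef_rot: [0.002, -0.107, 0.994, -0.001]
force: [1.5, 1.7, 11.2]
width: 0.399
gripper_force: 33.7
t 8.72 rot [-0.002  0.004  0.   ] trans before rot [0.0015 0.0005 0.0006] after rot [0.0015 0.0005 0.0006] F [ 1.5  1.7 11.2]
```

Width 0.40 is 34 mm, so the handles are fully squeezed. I lift straight up.

```bash
python3 shift.py '0 0 -0.003 0 0 0;0 0 -0.003 0 0 0;0 0 -0.004 0 0 0;0 0 -0.005 0 0 0;0 0 -0.006 0 0 0;0 0 -0.008 0 0 0;0 0 -0.01 0 0 0;0 0 -0.01 0 0 0;0 0 -0.01 0 0 0;0 0 -0.01 0 0 0;0 0 -0.01 0 0 0;0 0 -0.01 0 0 0;0 0 -0.008 0 0 0;0 0 -0.004 0 0 0;0 0 0 0 0 0;0 0 0 0 0 0'
python3 - <<'E'
from to import *
rel([.5067-.017*np.cos(.215),.2151-.017*np.sin(.215),.235],.215)
t=grab_frame("top")[:,:,::-1];s=grab_frame("side")[:,:,::-1]
cv2.imwrite("pics/v4.png",np.hstack([crop(t,302,195,6,400,400),crop(s,255,100,5,400,400)]))
E
```

```text
t: 10.05
eef_pos: [0.53, -0.1513, 0.2339]
eef_rot: [0.0, -0.107, 0.994, -0.0]
force: [0.1, -0.4, -2.1]
width: 0.395
gripper_force: 35.5
t 10.05 rot [-0.  0.  0.] trans before rot [-0.0385  0.3629 -0.0012] after rot [-0.0384  0.3629 -0.0011] F [ 0.1 -0.4 -2.1]
```

View pics/v4.png

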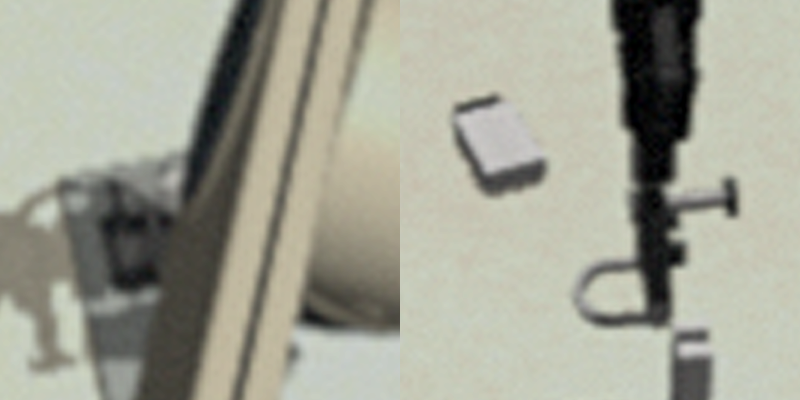

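The ring hangs from the tips, level (about (605,293) in the right crop), and is clear of the stand. I carry it above the shaft.

```bash
python3 shift.py '-0.0007 0.0066 0 0 0 0;-0.0014 0.0132 0 0 0 0;-0.0021 0.0202 0 0 0 0;-0.0021 0.0202 0 0 0 0;-0.0021 0.0202 0 0 0 0;-0.0021 0.0202 0 0 0 0;-0.0021 0.0202 0 0 0 0;-0.0021 0.0202 0 0 0 0;-0.0021 0.0202 0 0 0 0;-0.0021 0.0202 0 0 0 0;-0.0021 0.0202 0 0 0 0;-0.0021 0.0202 0 0 0 0;-0.0021 0.0202 0 0 0 0;-0.0021 0.0202 0 0 0 0;-0.0021 0.0202 0 0 0 0;-0.0021 0.0202 0 0 0 0;-0.0021 0.0202 0 0 0 0;-0.0021 0.0202 0 0 0 0;-0.0014 0.0132 0 0 0 0;-0.0007 0.0066 0 0 0 0'; python3 shift.py '0 0 0.012 0 0 0;0 0 0.012 0 0 0;0 0 0.012 0 0 0;0 0 0 0 0 0;0 0 0 0 0 0;0 0 0 0 0 0;0 0 0 0 0 0'
python3 - <<'E'
from to import *
rel([.5067-.017*np.cos(.215),.2151-.017*np.sin(.215),.199],.215)
p=sensors.get_obs()["eef_pos"];print(p)
t=grab_frame("top")[:,:,::-1];s=grab_frame("side")[:,:,::-1]
cv2.imwrite("pics/top5.png",t);cv2.imwrite("pics/side5.png",s)
q=[p[0],p[1],.215]; zr=p[2]-.0866
a=crop(t,142,200,5,400,600,1.8);c=crop(s,262,262,7,400,600,1.8)
for r,n,x,y,k in((a,"top",142,200,5),(c,"side",262,262,7)):
    poly(r,n,W(BOX,circ(.011,.09)),x,y,k)
    poly(r,n,W(q,circ(.0175,zr,.017)),x,y,k,col=(0,200,0))
cv2.imwrite("pics/v5.png",np.hstack([a,c]))
E
```

```text
t: 11.82
eef_pos: [0.4886, 0.2132, 0.2336]
eef_rot: [-0.0, -0.108, 0.994, 0.0]
force: [0.5, -0.3, -2.1]
width: 0.394
gripper_force: 35.5
t: 12.4
eef_pos: [0.49, 0.2113, 0.1986]
eef_rot: [0.001, -0.107, 0.994, 0.0]
force: [0.2, -0.3, -1.2]
width: 0.394
gripper_force: 35.5
t 12.4 rot [ 0.     0.001 -0.   ] trans before rot [-0.0001  0.0002 -0.0004] after rot [-0.0001  0.0002 -0.0004] F [ 0.2 -0.3 -1.2]
[0.4900264  0.21125459 0.19860507]
```

View pics/v5.png

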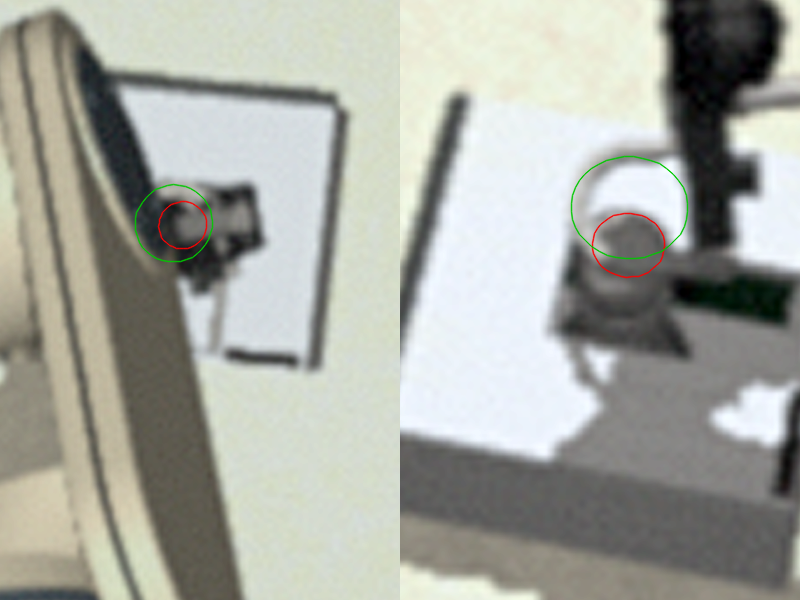

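The ring is above the shaft in the side crop, with its back at about (585,190). The shaft top is at (628,245). In the top crop the arm mostly hides the ring. I'll read the grey levels to place the ring edges more exactly.

```bash
python3 - <<'E'
from to import *
s=cv2.imread("pics/side5.png",0)
print("cols 282..304"); 
for y in range(278,306): print(y,*s[y,282:305])
p=np.array([.49,.2113,.1986]);q=[p[0],p[1],.215];zr=.112
for n in("side","top"): print(n,proj(n,W(q,[(.017,0,zr),(.0345,0,zr),(.017,.0175,zr),(.017,-.0175,zr)])).round(1).tolist(), proj(n,W(BOX,(0,0,.09))).round(1))
t=cv2.imread("pics/top5.png",0)
print("top cols 168..190")
for y in range(232,256): print(y,*t[y,168:190])
E
```

```text
cols 282..304
278 134 134 133 132 130 133 132 131 131 129 131 131 131 132 132 132 134 126 87 49 27 12 9
279 133 134 135 134 135 135 132 133 133 132 132 133 130 134 133 133 134 129 90 46 25 13 8
280 134 133 134 133 134 135 134 136 134 134 135 134 134 135 133 132 135 131 98 58 28 16 13
281 133 133 134 132 135 135 135 135 135 138 135 133 133 132 134 133 134 130 107 75 38 18 18
282 135 135 135 135 133 134 134 134 134 134 130 127 122 122 122 121 122 120 105 75 43 18 15
283 134 134 134 132 133 133 136 131 130 124 116 108 105 108 107 104 104 104 92 74 47 19 18
284 134 134 135 133 133 136 132 125 117 109 99 85 80 79 77 76 73 71 76 75 51 26 13
285 134 133 135 133 135 133 127 116 103 90 82 76 79 89 88 83 85 100 121 122 84 36 18
286 136 134 135 136 134 129 118 107 88 77 92 113 125 128 129 128 126 131 138 134 102 54 22
287 136 134 132 135 134 125 110 99 84 98 121 135 136 136 135 136 135 136 136 133 104 57 21
288 135 132 134 136 132 120 109 96 104 123 133 136 135 135 135 134 134 135 137 134 113 69 29
289 133 134 135 133 130 118 109 103 120 134 136 135 136 135 135 135 135 134 135 137 126 82 34
290
[... 2546 characters left out ...]

246 78 54 35 24 23 17 25 29 23 35 51 62 64 65 63 62 60 57 56 55 54 57
247 85 68 46 28 20 22 27 25 25 28 42 55 59 56 54 51 48 50 52 45 32 31
248 84 81 60 38 25 26 18 22 27 26 33 40 40 37 32 26 27 47 60 48 24 16
249 68 80 66 47 28 24 20 23 30 22 19 22 23 22 25 15 22 43 64 55 34 19
250 56 74 74 60 41 30 26 30 36 27 16 14 12 21 19 17 15 32 55 47 26 16
251 51 62 73 69 56 39 32 39 41 30 18 15 20 17 21 17 16 22 35 35 23 31
252 51 51 62 70 63 52 44 45 47 34 17 16 19 14 20 15 17 17 26 35 39 59
253 50 48 54 65 65 59 51 50 49 39 17 16 16 22 18 19 24 25 31 51 67 78
254 49 50 50 56 61 60 55 51 48 42 29 20 19 29 24 24 26 24 34 60 79 87
255 49 49 51 49 53 55 51 51 46 47 51 44 31 34 31 27 29 28 38 61 85 94
```

```bash
python3 - <<'E'
from to import *
p=np.array([.53,-.1513,.2339]);q=[p[0],p[1],.215];z=p[2]-.0896
for nm,L in(("bolt end",(-.042,0,.06)),("bolt root",(-.008,0,.06)),("pins bottom -y",(0,-.0195,-.007)),("pins bottom +y",(0,.0195,-.007)),("backinner top",(.0345,0,.0055)),("backinner+5",(.0395,0,.0055))):
    print(nm,proj("side",W(q,np.array(L)+[0,0,z])).round(1)[0])
v=cv2.imread("pics/v4.png",0)[:,400:]
v=cv2.resize(v,(80,80),interpolation=cv2.INTER_AREA)
print("nut rows 132..148 cols 312..326")
for y in range(32,49): print(100+y,*v[y,45:72])
print("ring/pin cols 288..315")
for y in range(50,68): print(100+y,*v[y,33:60])
E
```

```text
bolt end [321.  139.7]
bolt root [307.2 140.5]
pins bottom -y [302.4 155.1]
pins bottom +y [304.  165.8]
backinner top [289.7 157.7]
backinner+5 [287.8 157.8]
nut rows 132..148 cols 312..326
132 171 103 50 23 12 13 11 6 20 69 140 192 202 199 196 197 200 200 200 200 196 197 199 198 200 198 198
133 171 103 49 22 8 7 6 3 20 68 139 190 200 199 196 197 199 201 201 199 198 199 198 196 197 199 198
134 170 104 48 19 5 6 8 0 16 68 138 189 200 199 198 197 197 198 198 193 187 190 197 199 198 199 200
135 173 112 57 23 7 7 9 13 35 85 150 191 200 197 198 200 198 198 191 170 146 149 179 198 201 200 198
136 182 135 82 38 21 21 29 53 86 131 176 196 199 197 196 198 198 198 186 143 94 99 155 193 200 197 197
137 179 146 100 52 30 29 42 89 142 177 197 196 191 188 185 187 187 187 178 137 80 79 141 188 198 196 197
138 161 121 81 44 20 13 27 84 148 184 193 183 175 175 176 177 173 170 162 135 86 70 126 185 200 199 197
139 153 101 58 31 14 10 20 57 120 157 161 153 151 156 157 151 142 135 127 111 71 56 116 184 200 199 196
140 153 100 57 28 16 13 14 38 89 119 119 112 108 107 104 101 97 96 95 84 47 38 111 184 19
[... 2055 characters left out ...]
 202 202 196 187 189 194 165 97 56 57 56 68 129 191 203 201 202 201
162 200 198 173 134 126 134 143 155 164 169 169 152 136 139 144 124 81 61 63 56 69 131 189 202 200 201 201
163 202 202 190 153 119 99 85 83 91 99 97 88 81 82 83 77 64 58 57 55 83 145 193 205 202 201 202
164 201 201 202 189 161 125 93 75 69 73 75 81 91 95 96 95 92 79 69 77 110 161 195 202 203 203 202
165 200 200 199 202 202 184 160 146 138 138 140 146 158 163 165 165 160 140 125 137 149 163 178 180 179 178 171
166 199 200 200 203 204 202 201 200 201 200 200 200 201 203 202 203 203 193 186 194 189 164 138 122 118 117 110
167 199 201 203 202 200 201 202 203 207 206 202 202 203 204 204 205 204 203 204 206 194 154 108 88 87 91 89
```

Both views put the ring's back about 5–6 mm closer to the pliers than predicted, so the pliers are held slightly shifted or tilted. I shift +5.5 mm along the pliers' x, lower just above the shaft top, and re-measure against the shaft.

```bash
python3 shift.py '-0.003 0 0 0 0 0;-0.0025 0 0.004 0 0 0;0 0 0.006 0 0 0;0 0 0 0 0 0;0 0 0 0 0 0;0 0 0 0 0 0;0 0 0 0 0 0'
python3 - <<'E'
from to import *
p=sensors.get_obs()["eef_pos"];print(p)
t=grab_frame("top");s=grab_frame("side")
cv2.imwrite("pics/top6.png",t[:,:,::-1]);cv2.imwrite("pics/side6.png",s[:,:,::-1])
q=[.5067,.2151,.215]; zr=p[2]-.0866
for n in("side","top"): print(n,"wanted inner back top/bottom edge",proj(n,W(q,[(.0175,0,zr+.0025),(.0175,0,zr-.0025)])).round(1).tolist(),"far -y",proj(n,W(q,[(0,-.0175,zr+.0025),(0,-.0175,zr-.0025)])).round(1).tolist())
s=cv2.cvtColor(s,cv2.COLOR_RGB2GRAY);t=cv2.cvtColor(t,cv2.COLOR_RGB2GRAY)
print("side cols 280..304")
for y in range(284,304): print(y,*s[y,280:305])
print("top cols 172..184")
for y in range(230,246): print(y,*t[y,172:185])
E
```

```text
t: 13.08
eef_pos: [0.4949, 0.2124, 0.1878]
eef_rot: [-0.0, -0.107, 0.994, -0.0]
force: [-1.1, -0.4, -1.7]
width: 0.398
gripper_force: 35.5
[0.49488594 0.21239359 0.18778507]
side wanted inner back top/bottom edge [[286.4, 294.2], [286.4, 295.4]] far -y [[293.9, 286.5], [293.9, 287.7]]
top wanted inner back top/bottom edge [[176.0, 237.2], [176.4, 237.3]] far -y [[184.8, 243.2], [185.2, 243.3]]
side cols 280..304
284 135 135 135 135 135 135 136 135 134 137 132 133 134 131 133 134 132 120 91 50 26 18 17 19 15
285 135 134 134 134 135 134 134 134 133 131 127 124 120 117 119 118 115 111 100 63 29 17 17 19 17
286 133 134 135 135 135 137 135 131 126 116 112 107 102 104 103 102 99 93 84 58 30 16 19 21 16
287 134 134 135 134 136 134 133 123 113 102 97 87 76 72 74 68 71 79 85 66 35 18 19 16 19
288 135 134 135 135 134 133 124 113 101 81 80 89 93 93 100 92 94 116 124 105 61 23 12 19 19
289 134 135 136 135 133 127 115 104 89 92 117 128 130 132 133 129 131 136 140 127 85 32 17 15 15
290 134 135 134 135 133 120 110 96 98 120 137 139 137 138 138 137 138 136 140 132 93 41 20 13 15
291 134 134 134 135
[... 1206 characters left out ...]
7 117 122 122 122 122 121 121 123 122 122 121
232 31 71 110 121 123 122 122 121 122 121 122 121 121
233 23 55 100 122 124 121 121 122 123 123 121 121 121
234 20 43 87 113 123 119 119 121 119 122 121 122 122
235 22 32 70 105 114 113 115 117 115 117 120 123 122
236 25 29 53 90 103 104 108 107 109 107 115 116 111
237 21 26 40 66 83 87 88 93 96 101 104 99 85
238 25 22 27 32 42 47 55 62 73 83 84 72 62
239 25 23 28 24 21 21 23 28 48 62 56 45 44
240 23 27 24 29 19 20 24 30 43 50 52 48 50
241 27 25 20 22 21 23 38 48 58 61 62 63 65
242 24 26 20 24 22 29 45 60 63 66 67 67 65
243 26 20 24 20 25 29 44 61 64 64 65 67 65
244 31 24 26 24 29 28 39 58 65 64 62 58 58
245 40 25 23 24 30 26 31 47 52 53 47 41 35
```

The ring's back is now within about 1 mm of where it should be in both views. I nudge 0.8 mm more and lower in stages, watching the force.

```bash
python3 shift.py '-0.0008 0 0.003 0 0 0;0 0 0.004 0 0 0;0 0 0.003 0 0 0;0 0 0.003 0 0 0;0 0 0 0 0 0;0 0 0 0 0 0'; python3 shift.py '0 0 0.002 0 0 0;0 0 0.002 0 0 0;0 0 0 0 0 0;0 0 0 0 0 0'; python3 shift.py '0 0 0.002 0 0 0;0 0 0.002 0 0 0;0 0 0 0 0 0;0 0 0 0 0 0'
```

```text
t: 13.68
eef_pos: [0.4955, 0.2125, 0.1744]
eef_rot: [-0.0, -0.107, 0.994, -0.0]
force: [0.7, -0.6, -2.3]
width: 0.395
gripper_force: 35.5
t: 14.02
eef_pos: [0.4956, 0.2126, 0.1707]
eef_rot: [-0.0, -0.107, 0.994, -0.0]
force: [-0.2, -0.1, -1.8]
width: 0.397
gripper_force: 35.5
t: 14.35
eef_pos: [0.4956, 0.2125, 0.1667]
eef_rot: [-0.0, -0.107, 0.994, -0.0]
force: [0.4, -0.3, -1.4]
width: 0.396
gripper_force: 35.5
```

```bash
python3 shift.py '0 0 0.002 0 0 0;0 0 0.002 0 0 0;0 0 0 0 0 0;0 0 0 0 0 0';  python3 shift.py '0 0 0.002 0 0 0;0 0 0.002 0 0 0;0 0 0 0 0 0;0 0 0 0 0 0;0 0 0 0 0 0'
python3 - <<'E'
from to import *
F=[];S=[];T=[]
for i in range(5): S.append(grab_frame("side").astype(float));T.append(grab_frame("top").astype(float));o=sensors.get_obs();F.append(o["force"])
print(o["eef_pos"].round(4),np.mean(F,0).round(2),np.std(F,0).round(2))
s=np.mean(S,0).astype(np.uint8)[:,:,::-1];t=np.mean(T,0).astype(np.uint8)[:,:,::-1]
cv2.imwrite("pics/top7.png",t);cv2.imwrite("pics/side7.png",s)
p=o["eef_pos"];zr=p[2]-.0866;q=[.5067,.2151,.215]
A=[]
for n,im,x,y,k in(("side",s,272,270,9),("top",t,155,218,9)):
    r=crop(im,x,y,k,400,300,1.8);r2=r.copy()
    poly(r2,n,W(BOX,circ(.011,.09)),x,y,k);poly(r2,n,W(q,circ(.0175,zr+.0025)),x,y,k,col=(0,200,0))
    A.append(np.hstack([r,r2]))
cv2.imwrite("pics/v7.png",np.vstack(A))
E
```

```text
t: 14.68
eef_pos: [0.4956, 0.2125, 0.1626]
eef_rot: [-0.0, -0.107, 0.994, -0.0]
force: [0.1, -0.8, -2.0]
width: 0.395
gripper_force: 35.5
t: 15.1
eef_pos: [0.4957, 0.2126, 0.1588]
eef_rot: [-0.0, -0.107, 0.994, -0.0]
force: [-1.0, 0.1, -1.3]
width: 0.396
gripper_force: 35.5
[0.4957 0.2126 0.1589] [-0.19  0.45 -1.87] [0.54 0.5  0.47]
```

View pics/v7.png

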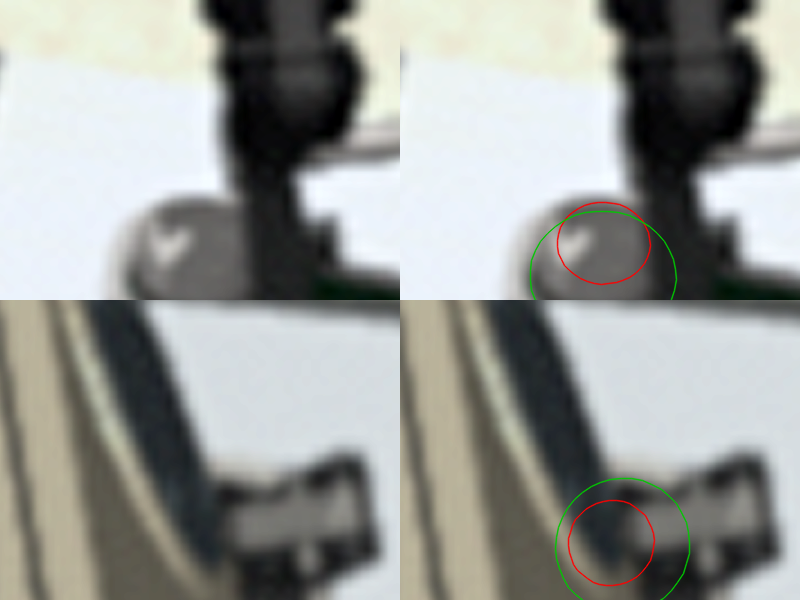

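Hanging force is unchanged at -1.9 N and the ring encircles the shaft without contact (shaft top at about (605,243) in the upper right crop, ring band at its left edge). Next I lower in small steps to find where the pins meet the lid, which gives the height.

```bash
cat >f.py <<'E'
from h import *
F=[];G=[]
for i in range(5): grab_frame("side");o=sensors.get_obs();F.append(o["force"]);G.append(o["torque"])
print(o["eef_pos"].round(4),np.mean(F,0).round(2),np.mean(G,0).round(3))
E
python3 shift.py '0 0 0.001 0 0 0;0 0 0.001 0 0 0;0 0 0 0 0 0' |grep force; python3 f.py; python3 shift.py '0 0 0.001 0 0 0;0 0 0 0 0 0'|grep force; python3 f.py
```

```text
force: [0.1, 0.8, -0.9]
gripper_force: 35.5
[0.4957 0.2126 0.1568] [ 0.51  0.64 -1.83] [ 0.001 -0.018 -0.03 ]
force: [-0.5, 0.3, -2.5]
gripper_force: 35.5
[0.4957 0.2126 0.1558] [-0.23 -0.04 -1.98] [0.003 0.009 0.014]
```

```bash
python3 shift.py '0 0 0.001 0 0 0;0 0 0 0 0 0'|grep force; python3 f.py;python3 shift.py '0 0 0.0007 0 0 0;0 0 0 0 0 0'|grep force; python3 f.py
```

```text
force: [0.6, 0.8, -2.0]
gripper_force: 35.5
[0.4957 0.2126 0.1548] [ 0.16  0.07 -1.63] [0.002 0.022 0.022]
force: [-0.9, -0.2, -0.4]
gripper_force: 35.6
[0.4958 0.2126 0.1542] [-0.04 -0.24 -0.19] [-0.019  0.015  0.011]
```

The pins meet the lid at TCP z≈0.1545, which agrees with the estimate. I raise 0.8 mm and feel the clearance sideways in both directions.

```bash
python3 shift.py '0 0 -0.0008 0 0 0;0 0.0015 0 0 0 0;0 0 0 0 0 0'|grep force; python3 f.py;python3 shift.py '0 -0.0015 0 0 0 0;0 -0.0015 0 0 0 0;0 0 0 0 0 0'|grep force; python3 f.py; python3 shift.py '0 0.0015 0 0 0 0;0.0015 0 0 0 0 0;0 0 0 0 0 0'|grep force; python3 f.py;python3 shift.py '-0.0015 0 0 0 0 0;-0.0015 0 0 0 0 0;0 0 0 0 0 0'|grep force; python3 f.py
```

```text
force: [0.3, 0.0, -1.3]
gripper_force: 35.5
[0.4953 0.214  0.1548] [-0.13 -0.2  -2.09] [ 0.002 -0.015  0.011]
force: [0.0, -0.0, -1.9]
gripper_force: 35.5
[0.496  0.2111 0.1549] [-0.01  0.04 -1.58] [-0.007 -0.013  0.029]
force: [0.5, -0.1, -1.6]
gripper_force: 35.6
[0.4942 0.2123 0.1549] [-0.05 -0.28 -1.85] [-0.016 -0.002  0.002]
force: [-0.1, 0.5, -1.4]
gripper_force: 35.6
[0.4971 0.2128 0.1549] [ 0.05  0.39 -1.73] [0.006 0.022 0.018]
```

No contact at ±1.5 mm in either direction, so it is centred. I return to centre and check numerically that the ring is at groove height.

```bash
python3 shift.py '0.0015 0 -0.0002 0 0 0;0 0 0 0 0 0;0 0 0 0 0 0'; python3 - <<'E'
from h import *
s=cv2.cvtColor(np.mean([grab_frame("side") for i in range(4)],0).astype(np.uint8),cv2.COLOR_RGB2GRAY)
q=[.5067,.2151,.215]
for z in(.0715,.0665,.061): print(z,proj("side",W(q,[(.0175,0,z),(.0225,0,z),(0,-.0225,z),(0,.0225,z)])).round(1).tolist())
print("cols 280..302")
for y in range(288,322): print(y,*s[y,280:303])
E
```

```text
t: 19.6
eef_pos: [0.4955, 0.2125, 0.1551]
eef_rot: [-0.0, -0.107, 0.994, -0.0]
force: [0.2, 0.3, -1.9]
width: 0.396
gripper_force: 35.6
0.0715 [[286.4, 301.8], [284.1, 302.0], [293.5, 292.2], [295.5, 310.6]]
0.0665 [[286.4, 303.0], [284.1, 303.2], [293.5, 293.3], [295.4, 311.7]]
0.061 [[286.4, 304.2], [284.1, 304.4], [293.5, 294.6], [295.4, 313.0]]
cols 280..302
288 134 134 134 134 135 134 134 133 135 135 135 134 134 134 136 134 115 71 31 10 5 5 2
289 134 135 134 135 135 135 134 134 134 133 134 134 134 135 137 136 122 82 44 21 9 4 7
290 135 135 134 134 134 133 135 135 135 135 135 136 136 137 137 139 131 91 49 23 11 7 8
291 134 134 135 135 135 134 134 135 135 137 136 133 132 131 130 131 129 92 50 24 12 12 13
292 134 134 134 134 134 135 134 135 135 132 125 110 101 92 87 91 98 82 56 31 16 15 13
293 134 135 134 134 135 136 135 134 130 110 85 68 64 59 56 59 64 60 47 31 16 16 19
294 135 134 134 134 136 135 134 128 114 91 64 52 52 53 53 54 56 54 48 32 20 16 18
295 134 134 134 134 134 133 128 113 93 89 78 70 69 61 56 56 56 56 54 38 24 18 18
296 134 135 134 135 134 129 117 97 82 98 108 107 99
[... 1316 characters left out ...]
4 136 136 136 128 104 80 72 72 71 71 70 72 71 69 65 62 55 48 43
314 134 134 134 133 134 134 136 137 127 97 77 75 74 76 76 76 77 75 74 75 73 72 70
315 133 134 134 134 134 133 135 137 128 97 76 74 75 74 76 76 75 75 75 76 75 77 76
316 134 134 134 134 135 136 136 128 104 81 72 72 73 74 73 73 74 75 74 76 76 75 74
317 135 134 133 135 135 132 125 104 81 73 72 73 73 72 72 73 72 73 73 74 74 74 74
318 134 135 135 135 128 105 90 78 73 73 74 75 74 75 73 73 73 73 73 72 74 73 72
319 135 134 135 126 103 80 71 72 73 73 74 74 74 74 75 74 75 75 74 74 74 73 73
320 134 136 131 107 81 72 72 73 74 73 74 75 75 74 75 74 74 75 74 74 76 74 75
321 135 136 127 97 77 73 74 75 74 74 74 74 73 74 74 74 74 74 73 74 73 75 74
```

The ring sits around the shaft at the predicted height (left edge at about (284,303)) and has moved down in step with the tool. I hand in.

```bash
python3 -c "
from plant import manip, sensors, ticket, grab_frame, camera_info
print(ticket.hand_in())"
```

```text
the job is handed in; nothing more can be done
None
```

The job is handed in at about 20 s: the lid is fully shut, and the spread ring hangs from the squeezed pliers around the shaft at groove height (about 69 mm by estimate), with no contact felt moving it 1.5 mm each way.

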